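# Clamp the bar onto the bangle stand with its U-clamp

### The arm

A 6-joint arm with a two-finger parallel gripper is mounted at the origin on the work surface. World frame = base frame: x ahead of the robot, y to its left, z up, the work surface at z = 0. Lengths are in m, angles in rad, forces in N, time in s.
With the tool pointing down it reaches from about 0.35 to 1 m from the base axis. Payload 7.1 kg.
Tool frame: the origin (TCP) lies at the very end of the fingers, on their centre line; the grasp point (between the pads) lies 19 mm behind it; y points along the fingers, z is the direction in which the jaws open and shut, and the axes are right-handed (so a half turn about y gives the same grasp; the last joint's range is limited). The gripper opens to 85 mm and grips with 20 to 120 N. Pads are 22 mm wide; open, the fingers measure 114 mm over their backs; the gripper's body (76 mm by 85 mm) begins 54 mm behind the grasp point. The pads swing forward as they close: fully open they stand 13 mm farther back than shut.
Start: joints at [1.218, 0.423, 1.63, -0, 1.089, -0.019], TCP at [0.205, 0.59, 0.231] pointing down, gripper open.
Joint ranges: [-3, 3], [-0.9, 2.11], [0.09, 2.58], [-1.31, 4.45], [0.11, 2.69], [-2.54, 2.54]. Speed limits (rad/s): [2.39, 2.39, 3.01, 3.14, 3.14, 3.14].

### API

Orientations are given as a unit quaternion [w, x, y, z].
In Python, from station import arm gives the robot as it stands. The module is installed in compiled form; this text tells all that it offers.
- The arm moves only by the tool carry_out, never from a script. Its argument "rows" is a list of rows, each a list of 7 numbers: the shift along the tool's x, y, z in m, then the turn, a rotation vector about the tool's x, y, z in rad, then the opening, from 0 (shut) to 1 (fully open). A call has 1 to 20 rows; each row shifts and turns the commanded pose from where the row before left it, along the tool's axes as they then stand; what a row does not reach is not made up. A row lasts 1/12 s, in which the tool goes at most 41.7 mm and 7.16 degrees, less where a joint would pass 70% of its speed; a pose out of reach is approached as far as the arm can. A call is refused whole if a number of a shift passes 0.0417 or a number of a turn 0.125, either way. A call with a gripper value outside its range is refused whole. The fingers move at their own pace and stop on an object; "grip_force" is the grip in N (left out, the last holds). Time passes only in rows, so rows that do not move let the fingers close. It gives the time, the measured TCP pose, the force and the opening at its end, in the units of the state.
- arm.state(): the state, without advancing time (a new reading comes with each control period).
- arm.capture(name): name is "scene" or "top" or "wrist"; returns the picture (400x640x3 uint8, red, green, blue); there is no depth.
- arm.camera_info(name): a dict with "mtx" (3x3 intrinsics, pixels), "rvec" (rotation vector, rad) and "tvec" (3), from world to camera coordinates, as OpenCV has them. Camera axes: x right, y down, z forward; pixel columns grow to the right and rows downward; lengths in m; the calibration is good to about 2 mm. A picture is of the moment at which its call begins: read the wrist's pose just before it. camera_info takes no time and is no camera call; for the wrist camera it gives the pose at the moment of the call.
- arm.job_done(): hands the job in, once; it reports no verdict.
The state is a dict: "time_s": time; "q": joint angles; "qd": joint speeds; "joint_torque": joint torques, N m; "tcp_pos": TCP position; "tcp_rot": TCP orientation; "ft_force": force on the tool from outside, world axes, zero at the start; "moment": the same for the moment, N m; "finger_gap": finger opening in m.
Only numpy, scipy, OpenCV 4.12 (cv2) and the standard library are available. Lean on these libraries where they do the work, as an engineer would, in place of code of your own. Each camera call takes 0.05 s, during which the arm holds its last target. There are 200 camera calls.

### The job

Put the bangle stand back together: lay the loose gold bar in the stand's cradle, centred, then take the gold U-clamp from its slot in the lipstick organiser and pass both its legs around the bar and down into the two holes of the saddle block, feeling for the holes. Press it gently home until it has clicked and holds the bar down, let go, and leave the perfumes and the other things on the table where they stand.

Things in the scene. Friction and masses are not known exactly. Their poses are not given: they have to be found in the camera images.
- stand: Bangle stand, fixed: marble foot 90 x 150 x 20 mm, brass column 16 mm thick, brass cross rail along y, and on the rail a white lacquered saddle block, 60 mm (x) x 70 (y) x 22, with two holes and a black V cradle for the bar. Origin: underside of the foot, under the column; z up, y along the bar. The block cracks if more than 40 N in all is put on the stand.
- block_top (a point): Point on the column's axis level with the block's top, 100 mm up; axes as the stand's. It does NOT follow the block, which is held on the rail by friction (about 14 N), its centre anywhere from -18 to +18 mm along y of this point. The two vertical through holes, 9 mm wide, are at x = +13 and -13 mm, level with the block's centre in y.
- cradle (a point): Point on the column's axis, 112 mm up, where the axis of a bar lying in the cradle passes, along y. The rubber-lined V cradle is part of the block, 62 mm long (y), up to 17 mm wide, its lips 5 mm below this point. It is sprung: it gives 4 mm under about 8 N, then is solid.
- bar: Loose gold bar, 0.10 to 0.21 kg: a round rod 16 mm thick and 160 mm long along its own y, with a 22 mm cube at each end (204 mm overall). Origin: middle of the rod, on its axis. It starts lying on its cubes on a leather mat 3 mm thick, its axis 14 mm above the table.
- uclamp: Gold U-clamp, 40 to 85 g, kept upright in a slot of the organiser, leg ends 14 mm above the table. Two round legs 7 mm thick at x = +13 and -13 mm, tapered to 5 mm at the ends, a half-round bow joining them (19 mm clear, its underside 39 mm up). Origin: midway between the leg ends, at their lower end; z up. Either way round fits.
- thumb_plate (a point): Centre of the clamp's ribbed thumb plate, made to hold it by: 12 mm thick (the clamp's y), 28 mm wide (x), from 46 to 74 mm above the leg ends; this point is 60 mm above them.
- home (a point): Point on the column's axis, 79 mm above the stand's origin: where the leg ends come (within 1 mm) when the clamp is home, 21 mm below the block's top, the bar then pushed down 1 to 2 mm. Halfway down the holes spring plungers resist the leg ends with 6 to 15 N in all, then click into a waist 8.5 to 14 mm up the legs and hold.
- organiser: Clear acrylic lipstick organiser, fixed, 110 mm (x) x 70 mm (y) x 36 mm high; origin: centre of its underside. The clamp's slot is 37 x 10 mm and 22 mm deep, along x, centred at x = -25 mm; three lipsticks stand in a row at x = +40 mm, up to 78 mm above the table.
- perfume_amber: Faceted amber glass perfume bottle with a gold stopper, 54 mm across, 98 mm tall; origin: centre of its underside. Leave it alone.
- perfume_clear: Faceted clear glass perfume bottle with a black stopper, 50 mm across, 108 mm tall; origin: centre of its underside. Leave it alone.
- perfume_green: Faceted green glass perfume bottle with a gold stopper, 56 mm across, 91 mm tall; origin: centre of its underside. Leave it alone.
- acrylic_box: Round acrylic box with its lid clipped on, 80 mm across, 36 mm tall; origin: centre of its underside. Leave it alone.
- atomizer: Gold-tone aluminium atomizer, 28 mm thick, 96 mm tall, standing on the table; origin: centre of its underside. Leave it alone.
- mabkhara: Black ceramic mabkhara (incense burner), 76 mm across, 96 mm tall, standing on the table; origin: centre of its underside. Leave it alone.
Mind the look-alikes: they are no part of the job. What is shaped like the bar but turquoise is not meant.

How it is judged:
On the way, in this order (a step that is already met when the one before it is completed fails the run):
1. the bar lies in the cradle, near its middle, and has been let go (x of bar in the frame of stand between -0.003 and 0.003 m and y of bar in the frame of stand between -0.02 and 0.02 m and angle between the y axis of bar and the y axis of stand, either way round below 0.08 rad and z of bar in the frame of stand between 0.108 and 0.114 m and contact force between bar and the fingers below 0.3 N and contact force between bar and stand above 0.3 N), for 0.2 s.
2. both legs of the clamp have passed around the bar and stand in the two holes (x of bar in the frame of stand between -0.003 and 0.003 m and y of bar in the frame of stand between -0.02 and 0.02 m and angle between the y axis of bar and the y axis of stand, either way round below 0.08 rad and x of uclamp in the frame of stand between -0.003 and 0.003 m and y of uclamp in the frame of stand between -0.02 and 0.02 m and angle between the y axis of uclamp and the y axis of stand, either way round below 0.15 rad and angle between uclamp's own z axis and vertical below 0.12 rad and z of uclamp in the frame of stand below 0.095 m), for 0.1 s.
At the end, for the whole second after the job is handed in: Let go and at rest: bar along the cradle, middle within 3 mm across and 20 mm along of the column, axis 106.5-112.5 mm above the stand's origin; U-clamp astride it, upright, square to it, leg ends 75.5-81.5 mm above that origin, within 3 mm across and 20 mm along; bystanders not moved 20 mm (x of bar in the frame of stand between -0.003 and 0.003 m and y of bar in the frame of stand between -0.02 and 0.02 m and angle between the y axis of bar and the y axis of stand, either way round below 0.08 rad and z of bar in the frame of stand between 0.1065 and 0.1125 m and x of uclamp in the frame of stand between -0.003 and 0.003 m and y of uclamp in the frame of stand between -0.02 and 0.02 m and angle between the y axis of uclamp and the y axis of stand, either way round below 0.15 rad and angle between uclamp's own z axis and vertical below 0.12 rad and z of uclamp in the frame of stand between 0.0755 and 0.0815 m and linear speed of each of uclamp, bar below 0.02 m/s); the robot touches nothing.
It fails at once if more than 40 N is put on the stand (contact force between stand and anything else above 40 N).
It fails at once if a bystander is moved more than 20 mm or tipped (distance of any of perfume_amber, perfume_clear, perfume_green, acrylic_box, atomizer, mabkhara from where it was at the start of the episode above 0.02 m or angle between any of perfume_amber, perfume_clear, perfume_green, acrylic_box, atomizer, mabkhara's own z axis and vertical above 0.3 rad).
It also fails if it takes over 72 s, if anything falls off the work surface, if the arm or the gripper's body presses on something with over 40 N, if the wrist force passes 120 N, or if a joint passes its speed limit or range.

## Working session

There is one attempt and no reset: what is moved stays moved. The work goes in short steps, Python scripts to look and compute and a tool call to move; the robot and the scene stay as the last step left them, time stands still between calls to the robot, and variables do not carry over. Pictures are saved under pics/ and viewed, about 8 in all and at most 12, crops included, and the job is handed in when it is done.

Besides the shell and the picture viewer there is one more tool, called as a command line: name --pt "numbers of a row" for each row, then --argument value for the rest. carry_out: Moves the arm, as the interface text tells. Its arguments: {"type":"object","properties":{"rows":{"type":"array"},"grip_force":{"type":"number"}},"required":["rows"]}

```bash
mkdir -p pics
cat > h.py <<'E'
import numpy as np, cv2
from station import arm
from scipy.spatial.transform import Rotation as R
def cam(n):
    c=arm.camera_info(n); K=np.array(c["mtx"],float); Rm=cv2.Rodrigues(np.array(c["rvec"],float))[0]; t=np.array(c["tvec"],float).ravel()
    return K,Rm,t
def ray(c,uv):
    K,Rm,t=c; d=Rm.T@np.linalg.solve(K,[uv[0],uv[1],1.]); return -Rm.T@t,d
def onz(c,uv,z):
    o,d=ray(c,uv); return o+d*(z-o[2])/d[2]
def proj(c,p):
    K,Rm,t=c; q=K@(Rm@np.asarray(p,float)+t); return q[:2]/q[2]
def two(c1,u1,c2,u2):
    o1,d1=ray(c1,u1);o2,d2=ray(c2,u2); A=np.c_[d1,-d2]; s=np.linalg.lstsq(A,o2-o1,rcond=None)[0]
    a,b=o1+d1*s[0],o2+d2*s[1]; return (a+b)/2,np.linalg.norm(a-b)
def save(n,im): cv2.imwrite("pics/"+n+".png",cv2.cvtColor(im,cv2.COLOR_RGB2BGR))
def rot(): 
    q=arm.state()["tcp_rot"]; return R.from_quat([q[1],q[2],q[3],q[0]])
E
python3 - <<'E'
from h import *
s=arm.state(); print({k:np.round(v,3) for k,v in s.items()}); print(rot().as_matrix().round(3))
for n in("scene","top"):
    im=arm.capture(n); np.save(n+".npy",im); save(n+"0",im); c=cam(n); print(n,c[0].round(0).tolist(),(-c[1].T@c[2]).round(3),c[1].round(2).tolist())
E
```

```text
{'time_s': np.float64(0.0), 'q': array([ 1.218,  0.424,  1.631,  0.   ,  1.089, -0.019]), 'qd': array([-0.001, -0.   , -0.002,  0.001, -0.   , -0.001]), 'joint_torque': array([ 2.0000e-03, -5.5739e+01, -2.8174e+01,  0.0000e+00,  7.0000e-03,
        0.0000e+00]), 'tcp_pos': array([0.205, 0.59 , 0.231]), 'tcp_rot': array([-0.697,  0.698, -0.118,  0.117]), 'ft_force': array([0.03 , 0.185, 0.66 ]), 'moment': array([-0.029,  0.021,  0.023]), 'finger_gap': np.float64(0.086)}
[[ 0.945 -0.001  0.328]
 [-0.328 -0.001  0.945]
 [-0.    -1.    -0.002]]
scene [[487.0, 0.0, 324.0], [0.0, 487.0, 202.0], [0.0, 0.0, 1.0]] [ 1.156 -0.65   1.084] [[0.73, 0.68, 0.0], [0.51, -0.54, -0.67], [-0.46, 0.49, -0.74]]
top [[473.0, 0.0, 317.0], [0.0, 473.0, 204.0], [0.0, 0.0, 1.0]] [ 0.44  -0.002  1.076] [[-0.01, -1.0, 0.01], [-0.99, 0.0, -0.12], [0.12, -0.01, -0.99]]
```

View pics/top0.png

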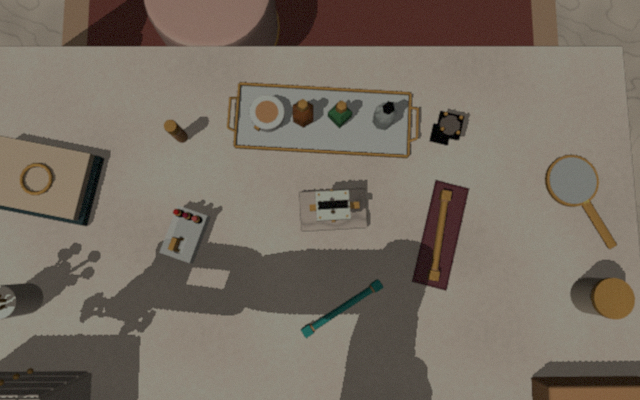

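View pics/scene0.png

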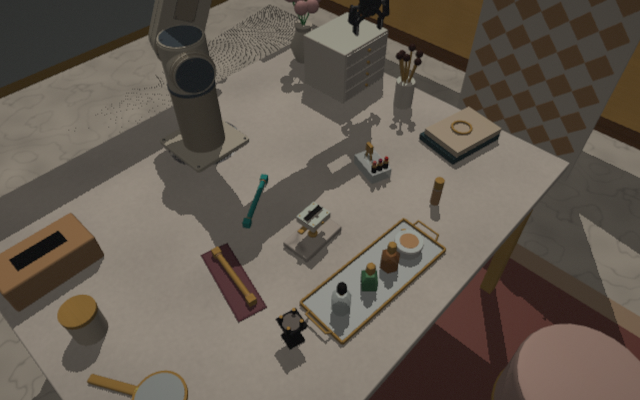

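The gold bar is on the mat at about (441,235) in the top view, with its cubes at (447,195) and (434,276). The turquoise look-alike is at (342,308), so it's not the one. The stand is at (333,208), and the organiser is at (185,235) with the gold clamp at (175,243) and lipsticks at about (187,214).

Run:
```python
from h import *
im=np.load("top.npy"); c=cam("top"); hsv=cv2.cvtColor(im,cv2.COLOR_RGB2HSV)
def comp(mask,x0,y0,x1,y1,minA=60):
    m=np.zeros(mask.shape,np.uint8); m[y0:y1,x0:x1]=mask[y0:y1,x0:x1]
    cs,_=cv2.findContours(m,cv2.RETR_EXTERNAL,cv2.CHAIN_APPROX_NONE)
    return sorted([k for k in cs if cv2.contourArea(k)>minA],key=cv2.contourArea,reverse=True)
gold=((hsv[...,0]>10)&(hsv[...,0]<28)&(hsv[...,1]>110)&(hsv[...,2]>70)).astype(np.uint8)
for k in comp(gold,410,175,475,295)[:2]:
    r=cv2.minAreaRect(k); b=cv2.boxPoints(r); print("bar",r)
    e=sorted([((b[i]+b[(i+1)%4])/2,np.linalg.norm(b[i]-b[(i+1)%4])) for i in range(4)],key=lambda t:t[1])[:2]
    P=[onz(c,x[0],0.018) for x in e]; P0=onz(c,r[0],0.018); d=P[0]-P[1]; print(P0.round(4),np.linalg.norm(d).round(4),np.degrees(np.arctan2(d[1],d[0])).round(1))
for k in comp(gold,160,200,215,265,15): r=cv2.minAreaRect(k); print("clampish",r,onz(c,r[0],0.088).round(3))
# white block: bright low sat ; marble foot
s=cv2.resize(im[175:245,280:390],None,fx=7,fy=7,interpolation=cv2.INTER_CUBIC)
o=cv2.resize(im[195:270,150:225],None,fx=7,fy=7,interpolation=cv2.INTER_CUBIC)
sc=np.load("scene.npy"); 
t=np.zeros((600,800,3),np.uint8); t[:490,:770]=s; 
save("stand0",t[:490,:770])
for nm,p in [("org",(185,235)),("stand",(333,210))]: print(nm,onz(c,p,0.02).round(3))
wk=cam("wrist"); print((-wk[1].T@wk[2]).round(3),wk[0].round(0).tolist(),wk[1].round(2).tolist())
```

```text
bar ((439.9283447265625, 234.98953247070312), (10.329008102416992, 91.89921569824219), 8.325650215148926)
[ 0.4952 -0.2876  0.018 ] 0.2067 -10.4
clampish ((172.19998168945312, 243.4000244140625), (5.0596442222595215, 12.649110794067383), 18.43494987487793) [0.477 0.289 0.088]
org [0.498 0.281 0.02 ]
stand [ 0.552 -0.048  0.02 ]
[0.135 0.616 0.373] [[306.0, 0.0, 320.0], [0.0, 306.0, 199.0], [0.0, 0.0, 1.0]] [[0.33, 0.94, -0.0], [0.9, -0.31, 0.29], [0.28, -0.1, -0.96]]
```

View pics/stand0.png

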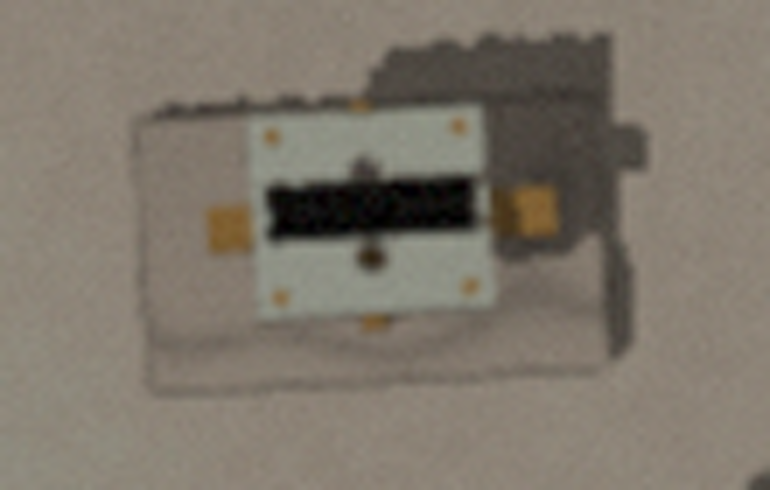

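The enlarged stand crop shows the block's holes at crop (365,167) and (372,257), which are full-image (332.1,198.9) and (333.1,211.7). The black cradle lies between them, with the rail running horizontally. Next I'll get a close wrist view of the stand.

```bash
cat >> h.py <<'E'
def plan(p=None,yaw=None,step=0.038):
    s=arm.state(); M=rot().as_matrix(); y=np.arctan2(M[1,2],M[0,2])
    if p is not None:
        v=M.T@(np.array(p)-s["tcp_pos"]); n=int(np.ceil(np.abs(np.linalg.norm(v))/step)); print("shift",v.round(4),"rows",n,"per row",(v/n).round(4))
    if yaw is not None:
        d=np.radians(yaw)-y; d=(d+np.pi)%(2*np.pi)-np.pi; n=int(np.ceil(abs(d)/0.12)); print("turn y",round(-d,4),"rows",n,"per row",round(-d/max(n,1),4))
    print("yaw",np.degrees(y).round(2),"q",s["q"].round(2),"tcp",s["tcp_pos"].round(4),"F",s["ft_force"].round(2),"gap",round(float(s["finger_gap"]),4),"t",round(float(s["time_s"]),2))
E
python3 -c "
from h import *
plan([0.50,-0.05,0.28],79.6)"
```

```text
shift [ 0.4888 -0.0487 -0.508 ] rows 19 per row [ 0.0257 -0.0026 -0.0267]
turn y -0.1523 rows 2 per row -0.0761
yaw 70.88 q [ 1.22  0.42  1.63 -0.    1.09 -0.02] tcp [0.2046 0.5901 0.2306] F [-0.3  -0.52  0.81] gap 0.0855 t 0.1
```

carry_out --pt "0.0257 -0.0026 -0.0267 0 0 0 1" --pt "0.0257 -0.0026 -0.0267 0 0 0 1" --pt "0.0257 -0.0026 -0.0267 0 0 0 1" --pt "0.0257 -0.0026 -0.0267 0 0 0 1" --pt "0.0257 -0.0026 -0.0267 0 0 0 1" --pt "0.0257 -0.0026 -0.0267 0 0 0 1" --pt "0.0257 -0.0026 -0.0267 0 0 0 1" --pt "0.0257 -0.0026 -0.0267 0 0 0 1" --pt "0.0257 -0.0026 -0.0267 0 0 0 1" --pt "0.0257 -0.0026 -0.0267 0 0 0 1" --pt "0.0257 -0.0026 -0.0267 0 0 0 1" --pt "0.0257 -0.0026 -0.0267 0 0 0 1" --pt "0.0257 -0.0026 -0.0267 0 0 0 1" --pt "0.0257 -0.0026 -0.0267 0 0 0 1" --pt "0.0257 -0.0026 -0.0267 0 0 0 1" --pt "0.0257 -0.0026 -0.0267 0 0 0 1" --pt "0.0257 -0.0026 -0.0267 0 0 0 1" --pt "0.0257 -0.0026 -0.0267 0 0 0 1" --pt "0.0257 -0.0026 -0.0267 0 0 0 1"

```text
time_s: 1.68
tcp_pos: [0.5001, -0.0507, 0.2807]
tcp_rot: [0.697, -0.697, 0.118, -0.117]
ft_force: [0.9, 0.6, -0.8]
finger_gap: 0.0852
```

carry_out --pt "0 0 0 0 -0.0761 0 1" --pt "0 0 0 0 -0.0761 0 1" --pt "0 0 0 0 0 0 1" --pt "0 0 0 0 0 0 1"

```text
time_s: 2.02
tcp_pos: [0.4996, -0.0489, 0.2804]
tcp_rot: [0.704, -0.704, 0.065, -0.065]
ft_force: [-0.3, -0.1, 0.2]
finger_gap: 0.0851
```

Run:
```python
from h import *
plan([0.50,-0.05,0.28],79.6)
c=cam("wrist"); im=arm.capture("wrist"); np.save("w1.npy",im); np.save("w1c.npy",np.array(c,dtype=object),allow_pickle=True)
print(proj(c,[0.552,-0.048,0.1]).round(0)); save("w1",im)
```

```text
shift [ 0.0007  0.0004 -0.001 ] rows 1 per row [ 0.0007  0.0004 -0.001 ]
turn y -0.0025 rows 1 per row -0.0025
yaw 79.46 q [-0.12  0.18  1.85  0.    1.11 -1.51] tcp [ 0.4996 -0.0489  0.2804] F [-0.25 -0.09  0.15] gap 0.0851 t 2.02Traceback (most recent call last):
  File "<stdin>", line 3, in <module>
ValueError: could not broadcast input array from shape (3,3) into shape (3,)
```

```bash
cat >> h.py <<'E'
import pickle
def shot(n):
    c=cam("wrist"); im=arm.capture("wrist"); pickle.dump((c,im),open(n+".pkl","wb")); save(n,im); return c,im
def load(n): return pickle.load(open(n+".pkl","rb"))
E
python3 - <<'E'
from h import *
c,im=shot("w1"); print(proj(c,[0.552,-0.048,0.1]).round(0)); save("w1",cv2.resize(im[:, :],None,fx=1.25,fy=1.25))
E
```

```text
[328. 221.]
```

View pics/w1.png

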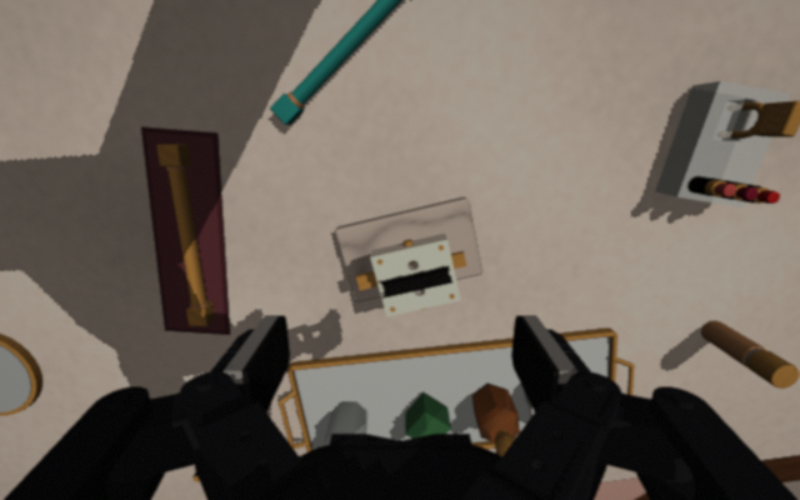

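The wrist view shows the block top at about (415,277)/1.25, the holes at (413,265) and (419,292)/1.25, and the cradle as a black strip. The gold bar on the mat is at upper left. The clamp's thumb plate is at about (770,118)/1.25.

Run:
```python
from h import *
c,im=load("w1"); x0,y0=260,150
z=8; cr=cv2.resize(im[y0:y0+110,x0:x0+130],None,fx=z,fy=z,interpolation=cv2.INTER_CUBIC)
toim=lambda p: (np.array(p)+0.5)/z-0.5+[x0,y0]
hsv=cv2.cvtColor(cr,cv2.COLOR_RGB2HSV)
def big(m,near=None):
    cs,_=cv2.findContours(m.astype(np.uint8),cv2.RETR_EXTERNAL,cv2.CHAIN_APPROX_NONE); return max(cs,key=cv2.contourArea)
px=cr[int((205-y0)*z),int((330-x0)*z)]; print("white px",px,hsv[int((205-y0)*z),int((330-x0)*z)])
v=cr.max(2); 
blk=(cr.astype(int)[...,1]>=cr.astype(int)[...,0]-2)&(v>140)
blk=cv2.morphologyEx(blk.astype(np.uint8),cv2.MORPH_CLOSE,np.ones((90,90)))
k=cv2.convexHull(big(blk)); r=cv2.minAreaRect(k); b=[onz(c,toim(p),0.1) for p in cv2.boxPoints(r)]
print("block ctr",np.mean(b,0).round(4),[np.linalg.norm(b[i]-b[(i+1)%4]).round(4) for i in range(4)],[np.degrees(np.arctan2(*(b[(i+1)%4]-b[i])[[1,0]])).round(1) for i in range(2)])
m=(v<32).astype(np.uint8); m[:, :]=cv2.morphologyEx(m,cv2.MORPH_OPEN,np.ones((25,25)))
r=cv2.minAreaRect(big(m)); b=[onz(c,toim(p),0.106) for p in cv2.boxPoints(r)]
print("cradle",np.mean(b,0).round(4),[np.linalg.norm(b[i]-b[(i+1)%4]).round(4) for i in range(4)],[np.degrees(np.arctan2(*(b[(i+1)%4]-b[i])[[1,0]])).round(1) for i in range(2)])
# wood rail: gold areas
g=(hsv[...,0]>8)&(hsv[...,0]<25)&(hsv[...,1]>120)
for q in cv2.findContours(g.astype(np.uint8),cv2.RETR_EXTERNAL,cv2.CHAIN_APPROX_NONE)[0]:
    if cv2.contourArea(q)>100: rr=cv2.minAreaRect(q); print("gold",toim(rr[0]).round(1),np.array(rr[1]).round(0)/z,[onz(c,toim(p),0.078).round(3)[:2].tolist() for p in cv2.boxPoints(rr)] if cv2.contourArea(q)>1500 else onz(c,toim(rr[0]),.1).round(4))
for p in [(413,265),(419.5,292)]: print("hole",onz(c,np.array(p)/1.25,0.1).round(4))
for p in [(336,228),(465,198),(482,272),(357,311)]: print("foot",onz(c,np.array(p)/1.25,0.02).round(4))
top=cam("top")
for p in [(332.1,198.9),(333.1,211.7)]: print("hole top",onz(top,p,0.1).round(4))
save("w1crop",cr[:560,:800])
```

```text
white px [167 167 151] [ 30  24 167]
block ctr [ 0.555  -0.0437  0.1   ] [np.float64(0.0688), np.float64(0.0593), np.float64(0.0723), np.float64(0.0601)] [np.float64(92.4), np.float64(3.3)]
cradle [ 0.5557 -0.0435  0.106 ] [np.float64(0.0584), np.float64(0.0149), np.float64(0.0591), np.float64(0.0151)] [np.float64(93.2), np.float64(3.5)]
gold [313.7 247.1] [2.125 2.25 ] [ 0.5808 -0.0699  0.1   ]
gold [361.1 236.8] [2.125 2.125] [ 0.578  -0.0139  0.1   ]
gold [292.3 224.3] [13.125 14.5  ] [[0.55, -0.101], [0.547, -0.084], [0.564, -0.083], [0.566, -0.1]]
gold [303.4 209.1] [2.375 2.5  ] [ 0.533  -0.0723  0.1   ]
gold [366.7 207.6] [11.625  9.375] [[0.545, -0.007], [0.545, 0.004], [0.559, 0.005], [0.56, -0.006]]
gold [352.5 197.8] [2.375 2.625] [ 0.53   -0.0165  0.1   ]
gold [326.1 194.1] [4.5 7. ] [[0.524, -0.049], [0.524, -0.041], [0.53, -0.041], [0.53, -0.049]]
hole [ 0.5419 -0.0434  0.1   ]
hole [ 0.5687 -0.042   0.1   ]
foot [ 0.5131 -0.1203  0.02  ]
foot [0.5063 0.0214 0.02  ]
foot [0.5926 0.029  0.02  ]
foot [ 0.614  -0.1193  0.02  ]
hole top [ 0.567  -0.0432  0.1   ]
hole top [ 0.5402 -0.0451  0.1   ]
```

View pics/w1crop.png

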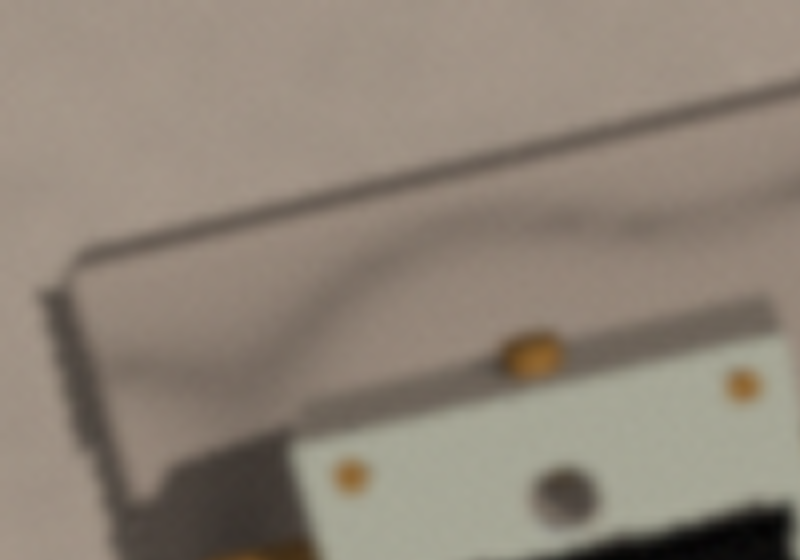

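Run:
```python
from h import *
c,im=load("w1"); hsv=cv2.cvtColor(im,cv2.COLOR_RGB2HSV)
g=((hsv[...,0]>8)&(hsv[...,0]<28)&(hsv[...,1]>120)&(hsv[...,2]>45)).astype(np.uint8); m=np.zeros_like(g); m[100:270,112:185]=g[100:270,112:185]
k=max(cv2.findContours(m,cv2.RETR_EXTERNAL,cv2.CHAIN_APPROX_NONE)[0],key=cv2.contourArea)
r=cv2.minAreaRect(k); print(r)
P=[onz(c,p,0.020) for p in cv2.boxPoints(r)]; i=np.argmax([np.linalg.norm(P[j]-P[(j+1)%4]) for j in range(4)])
d=P[(i+1)%4]-P[i]; print(np.mean(P,0).round(4),np.linalg.norm(d).round(4),np.degrees(np.arctan2(d[1],d[0])).round(2))
a=np.radians(-10.4); p=np.array([.4952,-.2876])-0.052*np.array([np.cos(a),np.sin(a)]); print(p.round(4))
plan([*p,0.13],79.6)
```

```text
((148.53103637695312, 186.95535278320312), (149.25799560546875, 22.437524795532227), 79.81336975097656)
[ 0.4968 -0.2839  0.02  ] 0.2084 169.43
[ 0.4441 -0.2782]
shift [-0.0128  0.1506 -0.236 ] rows 8 per row [-0.0016  0.0188 -0.0295]
turn y -0.0015 rows 1 per row -0.0015
yaw 79.51 q [-0.12  0.18  1.85 -0.    1.11 -1.51] tcp [ 0.4996 -0.0484  0.2806] F [ 0.29  0.22 -0.43] gap 0.0855 t 2.12
```

carry_out --pt "-0.0016 0 -0.0295 0 0 0 1" --pt "-0.0016 0 -0.0295 0 0 0 1" --pt "-0.0016 0 -0.0295 0 0 0 1" --pt "-0.0016 0.0301 -0.0295 0 0 0 1" --pt "-0.0016 0.0301 -0.0295 0 0 0 1" --pt "-0.0016 0.0301 -0.0295 0 0 0 1" --pt "-0.0016 0.0301 -0.0295 0 0 0 1" --pt "-0.0016 0.0301 -0.0295 0 0 0 1" --pt "0 0 0 0 0 0 1" --pt "0 0 0 0 0 0 1"

```text
time_s: 2.95
tcp_pos: [0.4438, -0.2768, 0.1303]
tcp_rot: [0.705, -0.703, 0.066, -0.064]
ft_force: [-0.1, 0.0, 0.1]
finger_gap: 0.0856
```

Run:
```python
from h import *
c,im=shot("w2"); hsv=cv2.cvtColor(im,cv2.COLOR_RGB2HSV)
g=((hsv[...,0]>8)&(hsv[...,0]<28)&(hsv[...,1]>120)&(hsv[...,2]>40)).astype(np.uint8)
for k in cv2.findContours(g,cv2.RETR_EXTERNAL,cv2.CHAIN_APPROX_NONE)[0]:
    if cv2.contourArea(k)>300:
        r=cv2.minAreaRect(k);P=[onz(c,p,0.02) for p in cv2.boxPoints(r)]; i=np.argmax([np.linalg.norm(P[j]-P[(j+1)%4]) for j in range(4)])
        d=P[(i+1)%4]-P[i]; print(np.array(r[0]).round(0),np.array(r[1]).round(0),np.mean(P,0).round(4),np.linalg.norm(d).round(4),np.degrees(np.arctan2(d[1],d[0])).round(2))
        # rod centreline near the grasp
        X=k[:,0,:]
        for row in (150,180,200,220): 
            q=X[X[:,1]==row]
            if len(q): a=onz(c,(q[:,0].min(),row),.014);b=onz(c,(q[:,0].max(),row),.014); print(row,a.round(4)[:2],b.round(4)[:2],((a+b)/2).round(4)[:2])
plan()
print(proj(c,[.4441,-.2782,.022]))
```

```text
[ 18. 365.] [54. 57.] [ 0.5667 -0.615   0.02  ] 0.0798 -36.84
[589. 313.] [20. 37.] [ 0.6097 -0.0402  0.02  ] 0.0346 -88.92
[592. 271.] [41. 31.] [ 0.5637 -0.0402  0.02  ] 0.0469 -140.29
[319. 241.] [210.  28.] [ 0.4974 -0.2863  0.02  ] 0.2087 -9.9
150 [ 0.4048 -0.2801] [ 0.4088 -0.2585] [ 0.4068 -0.2693]
180 [ 0.4309 -0.2818] [ 0.4338 -0.2664] [ 0.4323 -0.2741]
200 [ 0.4487 -0.2853] [ 0.4516 -0.2696] [ 0.4502 -0.2774]
220 [ 0.4672 -0.2889] [ 0.4702 -0.2729] [ 0.4687 -0.2809]
yaw 79.5 q [-0.58  0.42  1.92  0.    0.8  -1.97] tcp [ 0.4449 -0.2765  0.1317] F [ 0.35 -0.07 -0.21] gap 0.0856 t 3.0
[316.80270375 196.23971075]
```

View pics/w2.png

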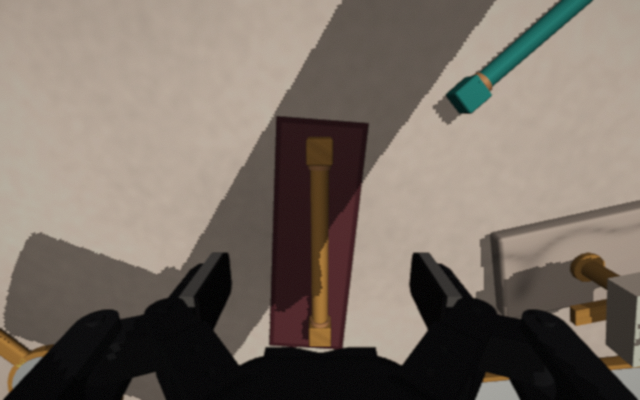

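The wrist view shows the gold bar centred between the jaws, with the rod running from (319,165) to (319,320). It measures 209 mm by about 16 mm, as specified, so I'll go down and grip it.

carry_out --pt "0 0.0314 0 0 0 0 1" --pt "0 0.0314 0 0 0 0 0.7" --pt "0 0.0314 0 0 0 0 0.5" --pt "0 0.0155 0 0 0 0 0.5" --pt "0 0.0155 0 0 0 0 0.5" --pt "0 0 0 0 0 0 0.5" --pt "0 0 0 0 0 0 0" --pt "0 0 0 0 0 0 0" --pt "0 0 0 0 0 0 0" --pt "0 0 0 0 0 0 0" --pt "0 0 0 0 0 0 0" --pt "0 0 0 0 0 0 0" --grip_force 80

```text
time_s: 4.0
tcp_pos: [0.4466, -0.2771, 0.009]
tcp_rot: [-0.704, 0.705, -0.063, 0.065]
ft_force: [0.9, 4.6, 6.7]
finger_gap: 0.0127
```

carry_out --pt "0 0 0 0 0 0 0" --pt "0 0 0 0 0 0 0" --pt "0 -0.01 0 0 0 0 0" --pt "0 -0.02 0 0 0 0 0" --pt "0 -0.03 0 0 0 0 0" --pt "0 -0.04 0 0 0 0 0" --pt "0 -0.04 0 0 0 0 0" --pt "0 -0.04 0 0 0 0 0" --pt "0 -0.02 0 0 0 0 0" --pt "0 0 0 0 0 0 0" --pt "0 0 0 0 0 0 0"

```text
time_s: 4.92
tcp_pos: [0.4455, -0.2771, 0.209]
tcp_rot: [-0.703, 0.705, -0.063, 0.065]
ft_force: [-0.0, -0.8, -2.9]
finger_gap: 0.0131
```

Run:
```python
from h import *
c,im=shot("w3")
plan([0.5554,0.002,0.21],2.9-0.0)
```

```text
shift [ 0.0587 -0.0028  0.294 ] rows 8 per row [ 0.0073 -0.0004  0.0367]
turn y 1.3386 rows 12 per row 0.1116
yaw 79.6 q [-0.58  0.31  1.87 -0.    0.96 -1.97] tcp [ 0.4445 -0.2765  0.2072] F [-0.49 -0.75 -2.01] gap 0.0127 t 4.97
```

View pics/w3.png

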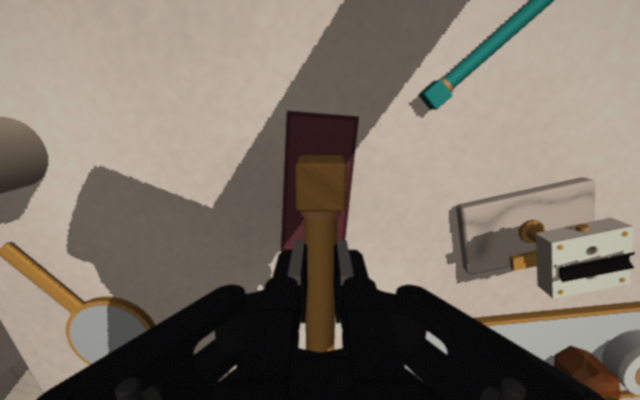

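Run:
```python
from h import *
c,im=load("w3"); hsv=cv2.cvtColor(im,cv2.COLOR_RGB2HSV)
g=((hsv[...,0]>8)&(hsv[...,0]<28)&(hsv[...,1]>110)&(hsv[...,2]>30))
o=-c[1].T@c[2]; print(o.round(4))
for r in list(range(158,206,6))+list(range(216,346,8)):
    q=np.where(g[r,270:370])[0]+270
    if len(q)==0: continue
    w=q.max()-q.min()+1; W=.022 if r<210 else .016
    # silhouette half-angle -> depth along ray in image plane z
    Z=306*W/w; o_,d=ray(c,((q.max()+q.min())/2,r)); P=o_+d*Z
    print(r,q.min(),q.max(),w,P.round(4))
```

```text
[ 0.3728 -0.2622  0.3513]
158 298 343 46 [ 0.3972 -0.2667  0.2057]
164 296 345 50 [ 0.3977 -0.2668  0.2181]
170 295 346 52 [ 0.3991 -0.2671  0.224 ]
176 295 345 51 [ 0.402  -0.2678  0.2223]
182 295 345 51 [ 0.4044 -0.2683  0.223 ]
188 295 345 51 [ 0.4069 -0.2687  0.2238]
194 295 345 51 [ 0.4093 -0.2692  0.2246]
200 295 345 51 [ 0.4117 -0.2696  0.2253]
216 303 337 35 [ 0.4209 -0.2713  0.22  ]
224 304 336 33 [ 0.4275 -0.2725  0.2132]
232 304 336 33 [ 0.4311 -0.2732  0.2143]
240 304 336 33 [ 0.4348 -0.2739  0.2155]
248 307 333 27 [ 0.453  -0.2773  0.1867]
256 307 333 27 [ 0.4574 -0.2781  0.1881]
264 307 333 27 [ 0.4619 -0.2789  0.1895]
272 307 333 27 [ 0.4663 -0.2797  0.1909]
280 307 333 27 [ 0.4708 -0.2805  0.1923]
288 307 333 27 [ 0.4752 -0.2814  0.1937]
296 306 333 28 [ 0.4758 -0.2817  0.2007]
304 306 334 29 [ 0.4765 -0.2816  0.2072]
312 305 334 30 [ 0.477  -0.2819  0.2132]
320 305 333 29 [ 0.4846 -0.2836  0.2098]
328 307 332 26 [ 0.5022 -0.2866  0.1949]
336 307 332 26 [ 0.5069 -0.2875  0.1964]
344 307 332 26 [ 0.5115 -0.2883  0.1978]
```

carry_out --pt "0.006 -0.0003 0.02 0 0 0 0" --pt "0.006 -0.0003 0.033 0 0 0 0" --pt "0.006 -0.0003 0.037 0 0 0 0" --pt "0.006 -0.0003 0.037 0 0 0 0" --pt "0.006 -0.0003 0.037 0 0 0 0" --pt "0.006 -0.0003 0.037 0 0 0 0" --pt "0.006 -0.0003 0.037 0 0 0 0" --pt "0.006 -0.0003 0.033 0 0 0 0" --pt "0.006 -0.0003 0.02 0 0 0 0" --pt "0.0012 0 0.0078 0 0 0 0"

```text
time_s: 5.8
tcp_pos: [0.5532, 0.0099, 0.2075]
tcp_rot: [0.704, -0.704, 0.064, -0.062]
ft_force: [0.7, 0.1, -1.7]
finger_gap: 0.0128
```

carry_out --pt "0 0 0 0 0.05 0 0" --pt "0 0 0 0 0.1 0 0" --pt "0 0 0 0 0.11 0 0" --pt "0 0 0 0 0.11 0 0" --pt "0 0 0 0 0.11 0 0" --pt "0 0 0 0 0.11 0 0" --pt "0 0 0 0 0.11 0 0" --pt "0 0 0 0 0.11 0 0" --pt "0 0 0 0 0.11 0 0" --pt "0 0 0 0 0.11 0 0" --pt "0 0 0 0 0.11 0 0" --pt "0 0 0 0 0.1 0 0" --pt "0 0 0 0 0.07 0 0" --pt "0 0 0 0 0.0286 0 0" --pt "0 0 0 0 0 0 0" --pt "0 0 0 0 0 0 0"

```text
time_s: 7.13
tcp_pos: [0.5523, 0.0065, 0.2082]
tcp_rot: [-0.512, 0.513, -0.488, 0.486]
ft_force: [-0.0, 0.2, -2.1]
finger_gap: 0.0127
```

Run:
```python
from h import *
c,im=shot("w4")
plan([0.5528,0.0074,0.116],2.9)
im=arm.capture("top"); c=cam("top"); save("t4",cv2.resize(im[150:260,270:400],None,fx=5,fy=5,interpolation=cv2.INTER_CUBIC))
hsv=cv2.cvtColor(im,cv2.COLOR_RGB2HSV);g=(hsv[...,0]>8)&(hsv[...,0]<28)&(hsv[...,1]>110)&(hsv[...,2]>50)
for k in cv2.findContours(g.astype(np.uint8),cv2.RETR_EXTERNAL,cv2.CHAIN_APPROX_NONE)[0]:
    b=cv2.boundingRect(k)
    if b[2]*b[3]>30 and 270<b[0]<400 and 150<b[1]<260: r=cv2.minAreaRect(k); print(r,onz(c,r[0],.22).round(4))
```

```text
shift [-0.0008  0.0925  0.0005] rows 3 per row [-0.0003  0.0308  0.0002]
turn y 0.0006 rows 1 per row 0.0006
yaw 2.93 q [-0.01  0.35  1.81 -0.    0.99 -0.06] tcp [0.5525 0.0066 0.2085] F [ 0.03 -0.19 -1.88] gap 0.0125 t 7.18
((284.5, 203.0), (4.0, 9.0), 90.0) [0.5442 0.0486 0.22  ]
((375.14630126953125, 195.81707763671875), (11.374448776245117, 28.8226318359375), 83.6598129272461) [ 0.5567 -0.1169  0.22  ]
```

View pics/w4.png

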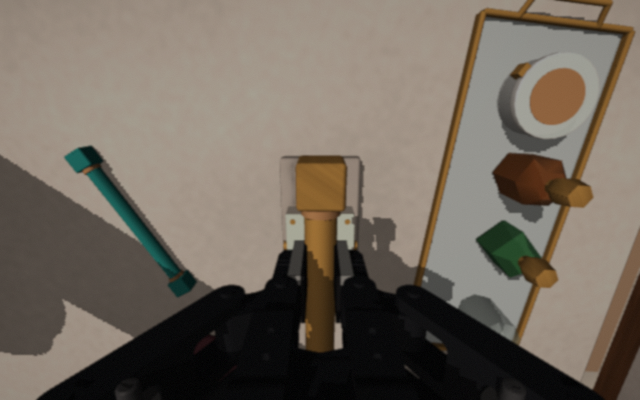

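The bar is parallel to the stand and centred over the block: bar edges at 304–336 and block edges at 286–356 in the wrist view. I'll lower it now.

carry_out --pt "0 0.02 0 0 0 0 0" --pt "0 0.03 0 0 0 0 0" --pt "0 0.025 0 0 0 0 0" --pt "0 0.012 0 0 0 0 0" --pt "0 0.005 0 0 0 0 0" --pt "0 0.003 0 0 0 0 0" --pt "0 0 0 0 0 0 0" --pt "0 0 0 0 0 0 0"

```text
time_s: 7.9
tcp_pos: [0.5542, 0.0071, 0.1156]
tcp_rot: [0.513, -0.512, 0.487, -0.488]
ft_force: [0.1, 0.6, -2.3]
finger_gap: 0.0124
```

carry_out --pt "0 0.002 0 0 0 0 0" --pt "0 0.002 0 0 0 0 0" --pt "0 0 0 0 0 0 0" --pt "0 0 0 0 0 0 0"

```text
time_s: 8.23
tcp_pos: [0.5534, 0.007, 0.1108]
tcp_rot: [0.513, -0.512, 0.487, -0.487]
ft_force: [0.8, 0.1, -2.0]
finger_gap: 0.0123
```

carry_out --pt "0 0.001 0 0 0 0 0" --pt "0 0.001 0 0 0 0 0" --pt "0 0 0 0 0 0 0" --pt "0 0 0 0 0 0 0"

```text
time_s: 8.57
tcp_pos: [0.5532, 0.007, 0.1085]
tcp_rot: [-0.512, 0.513, -0.487, 0.487]
ft_force: [-0.1, 0.8, -1.4]
finger_gap: 0.0126
```

carry_out --pt "0 0.001 0 0 0 0 0" --pt "0 0.001 0 0 0 0 0" --pt "0 0 0 0 0 0 0" --pt "0 0 0 0 0 0 0"

```text
time_s: 8.9
tcp_pos: [0.5533, 0.0071, 0.1066]
tcp_rot: [-0.512, 0.513, -0.487, 0.487]
ft_force: [-1.6, 1.0, 2.8]
finger_gap: 0.0126
```

carry_out --pt "0 0.001 0 0 0 0 0" --pt "0 0 0 0 0 0 0" --pt "0 0 0 0 0 0 0"

```text
time_s: 9.15
tcp_pos: [0.5533, 0.0071, 0.1056]
tcp_rot: [-0.512, 0.512, -0.487, 0.487]
ft_force: [-2.4, 0.9, 2.9]
finger_gap: 0.013
```

carry_out --pt "0 0 0 0 0 0 0.25" --pt "0 0 0 0 0 0 0.4" --pt "0 0 0 0 0 0 0.4" --pt "0 0 0 0 0 0 0.4" --pt "0 0 0 0 0 0 0.4" --pt "0 0 0 0 0 0 0.4" --pt "0 -0.02 0 0 0 0 0.4" --pt "0 -0.04 0 0 0 0 0.4" --pt "0 -0.04 0 0 0 0 0.4" --pt "0 -0.04 0 0 0 0 0.4" --pt "-0.04 -0.03 0 0 0 0 0.7" --pt "-0.04 0 0 0 0 0 0.7" --pt "-0.04 0 0 0 0 0 0.7" --pt "0 0 0 0 0 0 1" --pt "0 0 0 0 0 0 1"

```text
time_s: 10.4
tcp_pos: [0.5473, 0.1221, 0.2707]
tcp_rot: [0.513, -0.513, 0.486, -0.486]
ft_force: [0.1, -1.5, -0.6]
finger_gap: 0.0815
```

Run:
```python
from h import *
c,im=shot("w5"); plan()
tc=cam("top"); t=arm.capture("top")
A=cv2.resize(t[160:250,270:400],None,fx=3,fy=3,interpolation=cv2.INTER_CUBIC)
org=cv2.resize(t[195:270,150:225],None,fx=4,fy=4,interpolation=cv2.INTER_CUBIC)
out=np.zeros((400+300,640+60,3),np.uint8)
out=np.zeros((600,700,3),np.uint8); out[:300,:480]=cv2.resize(im,(480,300)); out[300:570,:390]=A; out[300:600,395:695]=org; save("c5",out)
```

```text
yaw 3.01 q [ 0.2   0.28  1.74 -0.    1.12  0.14] tcp [0.5473 0.1208 0.2704] F [ 0.84  0.27 -0.41] gap 0.0851 t 10.45
```

View pics/c5.png

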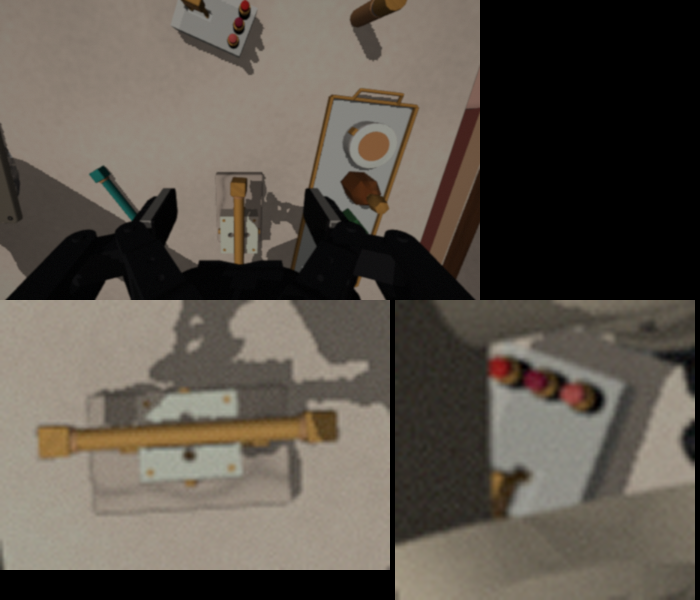

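The composite shows the bar lying in the cradle along the rail, with one hole visible below it at the middle. The organiser has its three lipsticks at the far end and the gold clamp at the near end. I'll move above the clamp.

Run:
```python
from h import *
plan([.475,.285,.20],69)
c,im=load("w1"); print(onz(c,np.array([770,118])/1.25,.085))
```

```text
shift [-0.1686  0.0702 -0.0638] rows 6 per row [-0.0281  0.0117 -0.0106]
turn y -1.1531 rows 10 per row -0.1153
yaw 2.93 q [ 0.19  0.28  1.74 -0.    1.12  0.14] tcp [0.5474 0.12   0.2703] F [-0.69 -0.94 -0.21] gap 0.0856 t 10.5
[0.47354892 0.2724166  0.085     ]
```

carry_out --pt "-0.028 0 -0.0106 0 0 0 1" --pt "-0.028 0 -0.0106 0 0 0 1" --pt "-0.028 0.014 -0.0106 0 0 0 1" --pt "-0.028 0.014 -0.0106 0 0 0 1" --pt "-0.028 0.021 -0.0106 0 0 0 1" --pt "-0.028 0.021 -0.0106 0 0 0 1" --pt "0 0 0 0 -0.1153 0 1" --pt "0 0 0 0 -0.1153 0 1" --pt "0 0 0 0 -0.1153 0 1" --pt "0 0 0 0 -0.1153 0 1" --pt "0 0 0 0 -0.1153 0 1" --pt "0 0 0 0 -0.1153 0 1" --pt "0 0 0 0 -0.1153 0 1" --pt "0 0 0 0 -0.1153 0 1" --pt "0 0 0 0 -0.1153 0 1" --pt "0 0 0 0 -0.1153 0 1" --pt "0 0 0 0 0 0 1" --pt "0 0 0 0 0 0 1"

```text
time_s: 12.0
tcp_pos: [0.476, 0.2836, 0.2003]
tcp_rot: [-0.695, 0.695, -0.131, 0.131]
ft_force: [0.1, 0.3, -0.4]
finger_gap: 0.0852
```

Run:
```python
from h import *
plan(); c,im=shot("w6")
save("w6z",cv2.resize(im[100:400,170:470],None,fx=2,fy=2,interpolation=cv2.INTER_CUBIC))
```

```text
yaw 68.67 q [ 0.52  0.36  1.81 -0.    0.97 -0.68] tcp [0.476  0.2836 0.2003] F [ 0.14  0.3  -0.37] gap 0.0852 t 12.0
```

View pics/w6z.png

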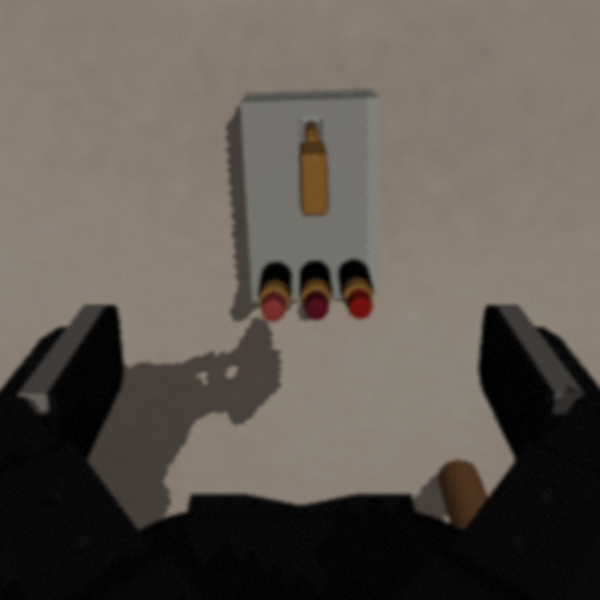

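The crop shows the clamp's plate top at crop (314,183), which is full-image (327,191). It stands in its slot, and the lipsticks are at crop (275–360,305). This is the only gold U-piece, and it sits in the organiser as described.

Run:
```python
from h import *
c,im=load("w6"); z=6; x0,y0=300,140
cr=cv2.resize(im[y0:y0+80,x0:x0+60],None,fx=z,fy=z,interpolation=cv2.INTER_CUBIC); hsv=cv2.cvtColor(cr,cv2.COLOR_RGB2HSV)
toim=lambda p:(np.array(p)+.5)/z-.5+[x0,y0]
g=(hsv[...,0]>8)&(hsv[...,0]<28)&(hsv[...,1]>110)
v=hsv[...,2]; print([ (y0+r//z,int(np.median(v[r][g[r]]))) for r in range(0,480,12) if g[r].any()])
for th in (105,120):
    m=(g&(v>th)).astype(np.uint8); k=max(cv2.findContours(m,cv2.RETR_EXTERNAL,cv2.CHAIN_APPROX_NONE)[0],key=cv2.contourArea)
    r=cv2.minAreaRect(k); P=[onz(c,toim(p),.088) for p in cv2.boxPoints(r)]
    L=[np.linalg.norm(P[i]-P[(i+1)%4]) for i in range(4)]; i=int(np.argmax(L)); d=P[(i+1)%4]-P[i]
    print(th,toim(r[0]).round(1),np.mean(P,0).round(4),np.round(L,4),np.degrees(np.arctan2(d[1],d[0])).round(1))
# organiser top edges (crop2 px): near edge corners and right edge
q=lambda x,y: np.array([x,y])/2+[170,100]
for a in [(243,103),(378,97),(252,300),(374,290)]: print(onz(c,q(*a),.036).round(4))
```

```text
[(162, 67), (164, 69), (166, 89), (168, 98), (170, 98), (172, 75), (174, 74), (176, 79), (178, 110), (180, 118), (182, 117), (184, 117), (186, 117), (188, 117), (190, 117), (192, 117), (194, 117), (196, 116), (198, 115), (200, 115), (202, 115), (204, 115), (206, 106)]
105 [326.9 191.4] [0.4765 0.2914 0.088 ] [0.0099 0.0257 0.0102 0.0257] -20.7
120 [326.8 179.1] [0.4661 0.2953 0.088 ] [0.0018 0.0018 0.0019 0.0018] -111.4
[0.4387 0.2691 0.036 ]
[0.4605 0.333  0.036 ]
[0.5406 0.2314 0.036 ]
[0.5594 0.2961 0.036 ]
```

```bash
python3 -c "
from h import *
plan([.4765,.2914,.062],69.6)"
```

```text
shift [-0.0022  0.1383  0.0073] rows 4 per row [-0.0006  0.0346  0.0018]
turn y -0.0162 rows 1 per row -0.0162
yaw 68.67 q [ 0.52  0.36  1.81 -0.    0.97 -0.68] tcp [0.476  0.2839 0.2003] F [-0.15  0.01  0.2 ] gap 0.0851 t 12.05
```

carry_out --pt "-0.0022 0 0.0073 0 -0.016 0 0.7" --pt "0 0.03 0 0 0 0 0.6" --pt "0 0.035 0 0 0 0 0.6" --pt "0 0.035 0 0 0 0 0.6" --pt "0 0.025 0 0 0 0 0.6" --pt "0 0.0133 0 0 0 0 0.6" --pt "0 0 0 0 0 0 0.6" --pt "0 0 0 0 0 0 0.6"

```text
time_s: 12.72
tcp_pos: [0.476, 0.2925, 0.0617]
tcp_rot: [-0.696, 0.697, -0.124, 0.123]
ft_force: [0.1, 1.0, 0.4]
finger_gap: 0.051
```

Run:
```python
from h import *
plan([.4765,.2914,.062],69.6)
c,im=shot("w7")
z=6;x0,y0=260,200
hsv=cv2.cvtColor(im,cv2.COLOR_RGB2HSV)
g=((hsv[...,0]>8)&(hsv[...,0]<28)&(hsv[...,1]>110)&(hsv[...,2]>95)).astype(np.uint8)
for k in cv2.findContours(g,cv2.RETR_EXTERNAL,cv2.CHAIN_APPROX_NONE)[0]:
    if cv2.contourArea(k)>100:
        r=cv2.minAreaRect(k); P=[onz(c,p,.088) for p in cv2.boxPoints(r)]; print(r,np.mean(P,0).round(4),[np.linalg.norm(P[i]-P[i-1]).round(4) for i in (1,2)])
```

```text
shift [ 0.0009 -0.0003 -0.0009] rows 1 per row [ 0.0009 -0.0003 -0.0009]
turn y 0.0041 rows 1 per row 0.0041
yaw 69.84 q [ 0.53  0.58  1.87  0.    0.7  -0.69] tcp [0.476  0.2925 0.0617] F [0.12 1.01 0.44] gap 0.051 t 12.72
((314.5, 284.0), (54.0, 25.0), 90.0) [0.4764 0.2914 0.088 ] [np.float64(0.0105), np.float64(0.0268)]
```

carry_out --pt "0.0008 0 -0.0008 0 0 0 0.6" --pt "0 0 0 0 0 0 0" --pt "0 0 0 0 0 0 0" --pt "0 0 0 0 0 0 0" --pt "0 0 0 0 0 0 0" --pt "0 0 0 0 0 0 0" --pt "0 0 0 0 0 0 0" --pt "0 0 0 0 0 0 0" --grip_force 60

```text
time_s: 13.43
tcp_pos: [0.477, 0.2913, 0.0632]
tcp_rot: [0.696, -0.696, 0.123, -0.124]
ft_force: [-0.2, -2.7, 6.5]
finger_gap: 0.0109
```

carry_out --pt "0 -0.005 0 0 0 0 0" --pt "0 -0.01 0 0 0 0 0" --pt "0 -0.02 0 0 0 0 0" --pt "0 -0.03 0 0 0 0 0" --pt "0 -0.04 0 0 0 0 0" --pt "0 -0.04 0 0 0 0 0" --pt "0 -0.03 0 0 0 0 0" --pt "0 -0.015 0 0 0 0 0" --pt "0 0 0 0 0 0 0" --pt "0 0 0 0 0 0 0"

```text
time_s: 14.27
tcp_pos: [0.4768, 0.2915, 0.2534]
tcp_rot: [0.697, -0.696, 0.123, -0.124]
ft_force: [0.2, -0.2, -1.5]
finger_gap: 0.0111
```

Run:
```python
from h import *
plan([.5554,-.0432,.25],92.9)
c,im=shot("w8"); hsv=cv2.cvtColor(im,cv2.COLOR_RGB2HSV)
s=arm.state(); M=rot().as_matrix()
g=((hsv[...,0]>8)&(hsv[...,0]<28)&(hsv[...,1]>110)).astype(np.uint8)
for k in cv2.findContours(g,cv2.RETR_EXTERNAL,cv2.CHAIN_APPROX_NONE)[0]:
    if cv2.contourArea(k)>100:
        r=cv2.minAreaRect(k); P=onz(c,r[0],s["tcp_pos"][2]+.026); print(r, (M.T@(P-s["tcp_pos"])).round(4))
```

```text
shift [ 0.189   0.0032 -0.2873] rows 10 per row [ 0.0189  0.0003 -0.0287]
turn y -0.4018 rows 4 per row -0.1005
yaw 69.88 q [ 0.53  0.3   1.76  0.    1.08 -0.69] tcp [0.4768 0.2915 0.2534] F [ 0.23 -0.24 -1.54] gap 0.0111 t 14.27
((604.660888671875, 368.1056823730469), (3.8961434364318848, 71.5652084350586), 75.12431335449219) [ 0.0491 -0.0261  0.1405]
((304.9386291503906, 341.8634338378906), (28.819921493530273, 8.356289863586426), 58.671302795410156) [ 0.0331 -0.026  -0.0051]
((68.6213607788086, 332.3404235839844), (46.842987060546875, 164.2338409423828), 69.25391387939453) [ 0.0275 -0.026  -0.1147]
((322.3034973144531, 253.94908142089844), (33.5634880065918, 106.31121063232422), 6.934349060058594) [-0.0126 -0.026   0.003 ]
((608.0, 195.5), (57.0, 62.0), 90.0) [-0.0385 -0.026   0.1179]
```

carry_out --pt "0.0095 0 -0.0145 0 0 0 0" --pt "0.0189 0 -0.0287 0 0 0 0" --pt "0.0189 0 -0.0287 0 0 0 0" --pt "0.0189 0 -0.0287 0 0 0 0" --pt "0.0189 0 -0.0287 0 0 0 0" --pt "0.0189 0 -0.0287 0 0 0 0" --pt "0.0189 0 -0.0287 0 0 0 0" --pt "0.0189 0 -0.0287 0 0 0 0" --pt "0.0189 0 -0.0287 0 0 0 0" --pt "0.0189 0.01 -0.0287 0 0 0 0" --pt "0.0095 0.02 -0.0145 0 0 0 0" --pt "0 0.02 0 0 -0.1 0 0" --pt "0 0 0 0 -0.1 0 0" --pt "0 0 0 0 -0.1 0 0" --pt "0 0 0 0 -0.1 0 0" --pt "0 0 0 0 0 0 0" --pt "0 0 0 0 0 0 0"

```text
time_s: 15.73
tcp_pos: [0.5543, -0.0433, 0.2006]
tcp_rot: [0.707, -0.707, -0.015, 0.017]
ft_force: [-0.6, -0.7, -0.6]
finger_gap: 0.0108
```

Run:
```python
from h import *
plan([.5554,-.0432,.20],92.9)
c,im=shot("w9"); sc=arm.capture("scene"); cs=cam("scene"); np.save("sc9.npy",sc)
p=proj(cs,[.5554,-.0432,.13]).round(0).astype(int); print(p)
A=cv2.resize(im[120:400,200:440],(480,560),interpolation=cv2.INTER_CUBIC)
B=cv2.resize(sc[p[1]-60:p[1]+50,p[0]-30:p[0]+30],(300,550),interpolation=cv2.INTER_CUBIC)
o=np.zeros((560,785,3),np.uint8); o[:,:480]=A; o[:550,485:]=B; save("c9",o)
```

```text
shift [0.0011 0.0006 0.    ] rows 1 per row [0.0011 0.0006 0.    ]
turn y -0.0048 rows 1 per row -0.0048
yaw 92.63 q [-0.1   0.36  1.81  0.    0.98 -1.72] tcp [ 0.5543 -0.0433  0.2006] F [-0.62 -0.66 -0.64] gap 0.0108 t 15.73
[313 207]
```

View pics/c9.png

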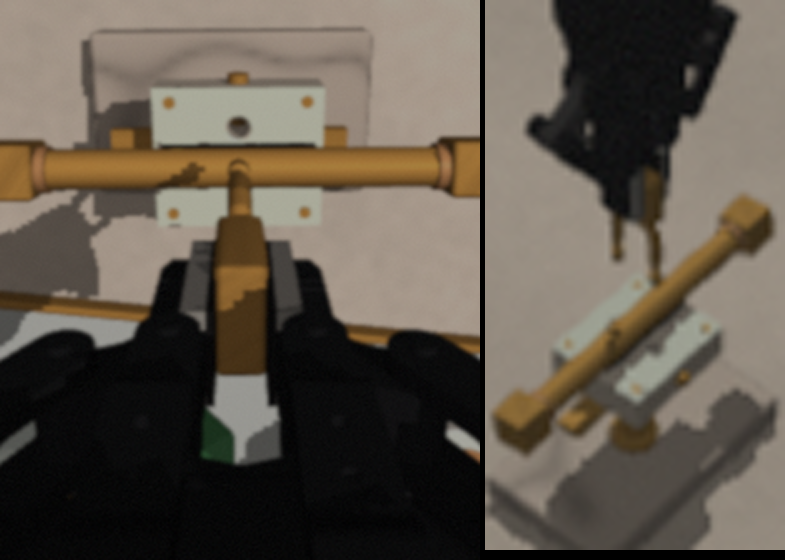

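Run:
```python
from h import *
c,im=load("w9"); q=lambda x,y: np.array([x,y])/2-.25+[200,120]
s=arm.state(); z=s["tcp_pos"][2]; M=rot().as_matrix()
print("hole",onz(c,q(238.5,127),.1).round(4))
for n,p in dict(s1=(168,103),s2=(307,102),s3=(173,214),s4=(305,212)).items(): print(n,onz(c,q(*p),.1).round(4))
for r in (162,168): P=onz(c,q(239,r),z-.0485); print("leg tip",P.round(4),(M.T@(P-s["tcp_pos"])).round(4))
# plate top far/near edges, top at z+.0255 (74 vs 48.5)
for p in [(217,266),(265,266),(217,373),(265,373)]:
    P=onz(c,q(*p),z+.0255); print("plate",(M.T@(P-s["tcp_pos"])).round(4))
```

```text
hole [ 0.5419 -0.0437  0.1   ]
s1 [ 0.5332 -0.0726  0.1   ]
s2 [ 0.5302 -0.0165  0.1   ]
s3 [ 0.5813 -0.0699  0.1   ]
s4 [ 0.5778 -0.0137  0.1   ]
leg tip [ 0.5404 -0.0434  0.1528] [-0.0143  0.0485  0.0005]
leg tip [ 0.5425 -0.0433  0.1528] [-0.0122  0.0485  0.0005]
plate [-0.0145 -0.0255 -0.0039]
plate [-0.0145 -0.0255  0.0061]
plate [ 0.0118 -0.0255 -0.0043]
plate [ 0.0118 -0.0255  0.0064]
```

The composite shows the near leg tip at crop (239,165), in line in y with its hole at (238,127). The clamp is upright over the middle of the bar and needs about +1 mm in x. I'll correct that and go down.

carry_out --pt "0.001 0 -0.0003 0 -0.005 0 0" --pt "0 0.01 0 0 0 0 0" --pt "0 0.01 0 0 0 0 0" --pt "0 0.01 0 0 0 0 0" --pt "0 0.006 0 0 0 0 0" --pt "0 0.005 0 0 0 0 0" --pt "0 0.003 0 0 0 0 0" --pt "0 0 0 0 0 0 0" --pt "0 0 0 0 0 0 0"

```text
time_s: 16.58
tcp_pos: [0.5564, -0.0437, 0.1581]
tcp_rot: [0.707, -0.707, -0.019, 0.019]
ft_force: [0.3, 0.4, -0.4]
finger_gap: 0.011
```

carry_out --pt "0 0.002 0 0 0 0 0" --pt "0 0.002 0 0 0 0 0" --pt "0 0.0015 0 0 0 0 0" --pt "0 0 0 0 0 0 0" --pt "0 0 0 0 0 0 0"

```text
time_s: 17.0
tcp_pos: [0.5563, -0.0437, 0.1527]
tcp_rot: [-0.707, 0.707, 0.019, -0.019]
ft_force: [-0.2, 0.2, -0.6]
finger_gap: 0.011
```

carry_out --pt "0 0.0015 0 0 0 0 0" --pt "0 0.0015 0 0 0 0 0" --pt "0 0 0 0 0 0 0" --pt "0 0 0 0 0 0 0"

```text
time_s: 17.33
tcp_pos: [0.5562, -0.0437, 0.1496]
tcp_rot: [0.707, -0.707, -0.019, 0.019]
ft_force: [-0.8, -0.1, -0.9]
finger_gap: 0.0107
```

carry_out --pt "0 0.0012 0 0 0 0 0" --pt "0 0.0012 0 0 0 0 0" --pt "0 0 0 0 0 0 0" --pt "0 0 0 0 0 0 0"

```text
time_s: 17.67
tcp_pos: [0.5564, -0.0437, 0.1472]
tcp_rot: [0.707, -0.707, -0.019, 0.019]
ft_force: [-0.8, 0.0, -1.9]
finger_gap: 0.0111
```

carry_out --pt "0 0.0012 0 0 0 0 0" --pt "0 0.0012 0 0 0 0 0" --pt "0 0 0 0 0 0 0" --pt "0 0 0 0 0 0 0"

```text
time_s: 18.0
tcp_pos: [0.5562, -0.0437, 0.1447]
tcp_rot: [0.707, -0.707, -0.019, 0.019]
ft_force: [-1.0, -1.1, -2.0]
finger_gap: 0.0109
```

carry_out --pt "0 0.0012 0 0 0 0 0" --pt "0 0.0012 0 0 0 0 0" --pt "0 0 0 0 0 0 0" --pt "0 0 0 0 0 0 0"

```text
time_s: 18.33
tcp_pos: [0.556, -0.0437, 0.1423]
tcp_rot: [0.707, -0.707, -0.019, 0.019]
ft_force: [-2.6, 0.4, -0.7]
finger_gap: 0.0109
```

The legs are in the holes, with the ends about 6 mm below the block top and no upward force. I'll ease the −2.6 N side load by about 0.6 mm in −x and continue.

carry_out --pt "-0.0006 0.0005 0 0 0 0 0" --pt "0 0.0012 0 0 0 0 0" --pt "0 0 0 0 0 0 0" --pt "0 0 0 0 0 0 0"

```text
time_s: 18.67
tcp_pos: [0.5558, -0.0437, 0.1407]
tcp_rot: [0.707, -0.707, -0.019, 0.019]
ft_force: [-1.7, 0.0, 0.0]
finger_gap: 0.0106
```

carry_out --pt "0 0.0012 0 0 0 0 0" --pt "0 0.0012 0 0 0 0 0" --pt "0 0 0 0 0 0 0"

```text
time_s: 18.92
tcp_pos: [0.5559, -0.0438, 0.1391]
tcp_rot: [-0.707, 0.707, 0.019, -0.019]
ft_force: [-4.5, -0.1, 8.6]
finger_gap: 0.011
```

carry_out --pt "0 0.0012 0 0 0 0 0" --pt "0 0.0012 0 0 0 0 0" --pt "0 0 0 0 0 0 0"

```text
time_s: 19.17
tcp_pos: [0.5553, -0.0438, 0.1362]
tcp_rot: [-0.707, 0.707, 0.019, -0.019]
ft_force: [-2.3, 0.1, -0.3]
finger_gap: 0.011
```

carry_out --pt "-0.0005 0.0012 0 0 0 0 0" --pt "0 0.0012 0 0 0 0 0" --pt "0 0 0 0 0 0 0"

```text
time_s: 19.42
tcp_pos: [0.5553, -0.0438, 0.1336]
tcp_rot: [-0.707, 0.707, 0.019, -0.019]
ft_force: [-2.9, -0.4, 0.0]
finger_gap: 0.0108
```

carry_out --pt "0 0.0012 0 0 0 0 0" --pt "0 0.0012 0 0 0 0 0" --pt "0 0 0 0 0 0 0"

```text
time_s: 19.67
tcp_pos: [0.5553, -0.0438, 0.1307]
tcp_rot: [-0.707, 0.707, 0.019, -0.019]
ft_force: [-1.5, -1.2, -2.6]
finger_gap: 0.011
```

carry_out --pt "0 0.001 0 0 0 0 0" --pt "0 0.001 0 0 0 0 0" --pt "0 0 0 0 0 0 0"

```text
time_s: 19.92
tcp_pos: [0.5551, -0.0437, 0.129]
tcp_rot: [0.707, -0.707, -0.019, 0.019]
ft_force: [-2.5, -0.8, -0.4]
finger_gap: 0.0108
```

carry_out --pt "0 0.001 0 0 0 0 0" --pt "0 0 0 0 0 0 0" --pt "0 0 0 0 0 0 0"

```text
time_s: 20.17
tcp_pos: [0.5551, -0.0437, 0.1281]
tcp_rot: [0.707, -0.707, -0.019, 0.019]
ft_force: [-2.6, -0.5, 0.2]
finger_gap: 0.0112
```

carry_out --pt "0 0.0008 0 0 0 0 0" --pt "0 0 0 0 0 0 0" --pt "0 0 0 0 0 0 0"

```text
time_s: 20.42
tcp_pos: [0.5552, -0.0438, 0.1275]
tcp_rot: [-0.707, 0.707, 0.019, -0.019]
ft_force: [-3.6, -1.0, 4.5]
finger_gap: 0.011
```

carry_out --pt "0 0.0007 0 0 0 0 0" --pt "0 0 0 0 0 0 0" --pt "0 0 0 0 0 0 0"

```text
time_s: 20.67
tcp_pos: [0.5552, -0.0438, 0.1268]
tcp_rot: [-0.707, 0.707, 0.019, -0.019]
ft_force: [-3.7, -0.5, 3.9]
finger_gap: 0.0111
```

carry_out --pt "0 0.0007 0 0 0 0 0" --pt "0 0 0 0 0 0 0" --pt "0 0 0 0 0 0 0"

```text
time_s: 20.92
tcp_pos: [0.5553, -0.0438, 0.1264]
tcp_rot: [-0.707, 0.707, 0.019, -0.019]
ft_force: [-4.8, -0.3, 7.0]
finger_gap: 0.0112
```

carry_out --pt "0 0 0 0 0 0 0.2" --pt "0 0 0 0 0 0 0.3" --pt "0 0 0 0 0 0 0.4" --pt "0 0 0 0 0 0 0.4" --pt "0 0 0 0 0 0 0.4" --pt "0 0 0 0 0 0 0.4" --pt "0 -0.02 0 0 0 0 0.4" --pt "0 -0.035 0 0 0 0 0.4" --pt "0 -0.035 0 0 0 0 0.4" --pt "-0.03 -0.02 0 0 0 0 0.4" --pt "-0.04 0 0 0 0 0 0.4" --pt "-0.04 0 0 0 0 0 0.4" --pt "0 0 0 0 0 0 0.4" --pt "0 0 0 0 0 0 0.4"

```text
time_s: 22.08
tcp_pos: [0.4435, -0.0496, 0.2362]
tcp_rot: [0.707, -0.707, -0.019, 0.019]
ft_force: [0.9, -0.9, 0.2]
finger_gap: 0.0343
```

Run:
```python
from h import *
plan(); c,im=shot("w10"); sc=arm.capture("scene"); cs=cam("scene"); t=arm.capture("top"); ct=cam("top")
np.save("sc10.npy",sc);np.save("t10.npy",t)
pw=proj(c,[.5554,-.0432,.11]).astype(int); p=proj(cs,[.5554,-.0432,.12]).astype(int); pt=proj(ct,[.5554,-.0432,.12]).astype(int); print(pw,p,pt)
def crop(i,q,w,h,W,H): 
    x=min(max(q[0]-w,0),640-2*w); y=min(max(q[1]-h,0),400-2*h); print(x,y); return cv2.resize(i[y:y+2*h,x:x+2*w],(W,H),interpolation=cv2.INTER_CUBIC)
o=np.zeros((560,790,3),np.uint8); o[:,:480]=crop(im,pw,120,140,480,560); o[:300,485:785]=crop(sc,p,40,40,300,300); o[305:555,485:785]=crop(t,pt,60,50,300,250); save("c10",o)
```

```text
yaw 93.05 q [-0.14  0.15  2.   -0.    0.99 -1.76] tcp [ 0.4435 -0.0496  0.2362] F [ 0.86 -0.94  0.16] gap 0.0343 t 22.08
[319 295] [312 209] [332 203]
199 120
272 169
272 153
```

View pics/c10.png

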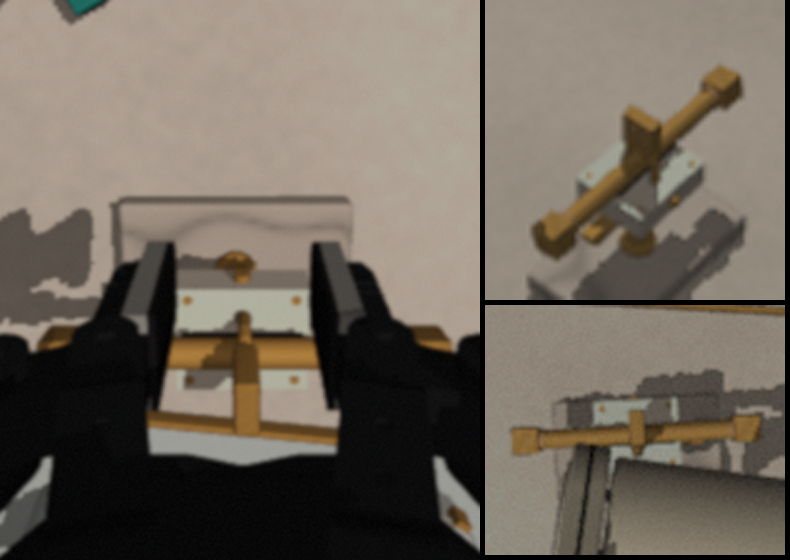

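Run:
```python
from h import *
c,_=load("w10"); q=lambda x,y:np.array([x,y])/2-.25+[199,120]
def onx(c,uv,x): o,d=ray(c,uv); return o+d*(x-o[0])/d[0]
im=load("w10")[1]; print([(r,im[r,322].tolist()) for r in range(270,342,3)])
for r,x in [(350,.5416),(432,.5696)]: print("plate edge",onx(c,q(247,r),x).round(4))
ct=cam("top"); qt=lambda x,y:np.array([x-485,y-305])/2.5-.3+[272,153]
a,b=onz(ct,qt(512,441),.121),onz(ct,qt(760,428),.121); print("bar ends",a.round(4),b.round(4),((a+b)/2).round(4),np.degrees(np.arctan2(*(a-b)[[1,0]])).round(1))
print("clamp top ctr",onz(ct,qt(638,431),.153).round(4))
cs=cam("scene"); qs=lambda x,y:np.array([x-485,y])/3.75-.4+[272,169]
print("scene plate top",onz(cs,qs(643,120),.153).round(4))
```

```text
[(270, [175, 175, 159]), (273, [176, 175, 159]), (276, [109, 96, 78]), (279, [91, 65, 33]), (282, [109, 77, 38]), (285, [120, 86, 41]), (288, [140, 100, 49]), (291, [115, 81, 38]), (294, [85, 60, 29]), (297, [86, 61, 28]), (300, [86, 61, 28]), (303, [87, 60, 28]), (306, [88, 62, 30]), (309, [89, 63, 30]), (312, [129, 91, 43]), (315, [148, 106, 50]), (318, [144, 103, 48]), (321, [146, 104, 49]), (324, [145, 104, 50]), (327, [147, 104, 50]), (330, [145, 103, 50]), (333, [144, 102, 48]), (336, [142, 100, 50]), (339, [148, 145, 138])]
plate edge [ 0.5416 -0.0413  0.1281]
plate edge [ 0.5696 -0.0399  0.1499]
bar ends [0.5478 0.0585 0.121 ] [ 0.5577 -0.1433  0.121 ] [ 0.5528 -0.0424  0.121 ] 92.8
clamp top ctr [ 0.5517 -0.0425  0.153 ]
scene plate top [ 0.5573 -0.0406  0.153 ]
```

Run:
```python
from h import *
c,_=load("w10")
for r,x in [(292.5,.5416),(311,.5416),(337.8,.5696)]:
    o,d=ray(c,(322,r)); print((o+d*(x-o[0])/d[0]).round(4))
print(onz(c,(322,311),.153).round(4),onz(c,(322,337.8),.153).round(4))
```

```text
[ 0.5416 -0.0415  0.1245]
[ 0.5416 -0.0417  0.1521]
[ 0.5696 -0.0401  0.1524]
[ 0.5409 -0.0417  0.153 ] [ 0.5691 -0.0402  0.153 ]
```

```bash
python3 -c "
from station import arm; print(arm.job_done())"
```

```text
the job is handed in; nothing more can be done
None
```

The stand is back together and I handed the job in at about 22 s of the 72 s allowed. `job_done` gave no verdict, so the results below are from my own checks.

**What I did:** I laid the gold bar in the cradle, holding it off-centre so the fingers cleared the block. I then took the U-clamp from its slot and fed both legs around the bar into the holes. A plunger resistance of about 9 N rose and fell away. I pressed on until the cradle spring pushed back with about 7 N, then let go and backed away.

**Last checks:**
- **Clamp height:** the thumb plate spans 124.5–152.2 mm above the table, which puts the leg ends at about 78.4 mm (home is 79 mm).
- **Clamp position:** it is upright, and its centre is within about 1 mm of the block's centre across the bar.
- **Bar:** it lies within about 0.1° of the stand's direction, with its middle about 5 mm along from my estimate of the column.
- **Other things on the table:** the arm never came near the perfumes or other bystanders, but I did not re-measure their positions at the end.

**Disagreements:**
- **Camera offset:** the top camera placed the bar and clamp 2–4 mm closer to the robot in x than the wrist camera did. It had already shown about 2 mm of that on the holes, so I went by the wrist view.
- **Side load:** a side force of 2–5 N stayed on the clamp while I pressed it in, even after I shifted it about 1 mm. I did not tug the clamp to test that it holds.

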